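# Load a wooden disc into the spring magazine

## Robot

A 6-joint arm with a two-finger parallel gripper is mounted at the origin on the work surface. World frame = base frame: x ahead of the robot, y to its left, z up, the work surface at z = 0. Lengths are in mm, angles in rad, forces in N, time in s.
With the tool pointing down it reaches from about 300 to 775 mm from the base axis. Payload 14.6 kg.
Tool frame: the origin (TCP) lies on the centre line of the jaws, within the pads' length; the fingertips stand 19 mm ahead of it and the grasp point (between the pads) is the TCP (bot.tip_reach is the distance from the TCP to the fingertips, in mm); y points along the fingers, x is the direction in which the jaws open and shut, and the axes are right-handed (so a half turn about y gives the same grasp; the last joint's range is limited). The gripper opens to 85 mm and grips with 20 to 120 N. Pads are 22 mm wide; open, the fingers measure 114 mm over their backs; the gripper's body (76 mm by 85 mm) begins 54 mm behind the grasp point. The pads swing forward as they close: fully open they stand 13 mm farther back than shut.
Start: joints at [1.081, 0.3, 1.521, -0, 1.321, -0.067], TCP at [225.67, 501.56, 250.281] pointing down, gripper open.
Joint ranges: [-3.03, 3.03], [-0.79, 2.21], [0.23, 2.52], [-1.04, 4.18], [0, 3.07], [-2.55, 2.55]. Speed limits (rad/s): [2.22, 2.22, 2.57, 3.14, 3.14, 3.14].

## Interface

Orientations are given as a unit quaternion [w, x, y, z].
In Python, from rig import bot gives the robot as it stands. Calls block until the motion is done:
- bot.move_to(position, orientation): joint-space move of the TCP to a pose.
- bot.servo_line(position, attitude=None, speed=150, until_force=None): straight line of the TCP; attitude=None keeps the orientation; speed is the mean speed in mm/s. With until_force (N) it stops when the force on the tool has changed by that much, and returns True; else False.
- bot.move_joints(angles): joint-space move.
- bot.move_gripper(opening, grip_force=None): finger opening in mm; grip_force is the grip in N (None keeps the last); returns when the fingers have stopped.
- bot.dwell(seconds).
- bot.ik(position, orientation): joint angles nearest the present ones, or None.
- bot.read_state(): the state.
- bot.read_camera(name): name is "scene" or "side" or "wrist"; returns a dict with "image" (480x640x3 uint8, blue, green, red), "depth" (480x640 float32, mm along the optical axis (not along the pixel's ray), 0 where there is no reading), "fovy" (degrees; the focal length in pixels is half the picture's height over the tangent of half this angle, whatever the lens; pixels are square), "cx", "cy" (the principal point, pixels), "eye" and "attitude" of the camera in the world; the wrist camera has in their place "mount" (4x4, takes a point from camera to tool coordinates, whose origin is the TCP and whose axes are the tool frame's). Camera axes: x right, y down, z forward; pixel columns grow to the right and rows downward; lengths in mm; the calibration is good to about 2 mm. The wrist camera is an equidistant fisheye: a pixel r from the principal point sees the ray r / f radians off the axis. A picture is of the moment at which its call begins: read the wrist's pose just before it.
A pose or a line that the arm cannot do raises bot.MotionError and nothing moves.
- bot.finish_job(): hands the job in, once; it reports no verdict.
The state is a dict: "clock": time; "joint_positions": joint angles; "qvel": joint speeds; "effort": joint torques, N m; "ee_pos": TCP position; "tool_rot": TCP orientation; "ft_force": force on the tool from outside, world axes, zero at the start; "moment": the same for the moment, N m; "grip_width": finger opening in mm.
Only numpy, scipy, OpenCV 4.12 (cv2) and the standard library are available. Lean on these libraries where they do the work, as an engineer would, in place of code of your own. Each camera call takes 0.05 s, during which the arm holds its last target.

## Task

In this craft room, load the large solid round wooden blank (not the small disc, ring, square or hexagon) into the spring magazine: set it flat on the sprung follower between the four guides and push it straight down until both spring catches have snapped shut over its top, then let go. It must stay flat in the magazine, held down under the catches.

Things in the scene. Friction and masses are not known exactly. Their poses are not given: they have to be found in the camera images.
- blank_center (a point): Centre (half-way up) of the loose beech blank to load: a plain solid disc, 56 mm across, 20 mm thick, about 36 g, flat on the table, z up. Near it, in shuffled places, lie other beech pieces, all 20 mm thick: a 36 mm disc, a 56 mm ring with a 30 mm hole, a 50 mm square, a hexagon 46 mm across flats.
- magazine: Spring magazine fixed to the table, place and yaw vary. Origin: centre of the underside of its 136 x 104 x 10 mm base (long side along its x), z up along the stack axis. Four slim posts form a channel 62 mm wide, flared from 108 mm height to 78 mm wide at their tops, 124 mm up (highest part). Its +y and -y sides are open, 45 mm wide, for fingers; on +x and -x are towers with a catch each.
- follower_rest (a point): Point fixed to the magazine on its stack axis, 102 mm up, axes as the magazine: top of the empty follower pad (grey, 40 mm across), where the disc's underside first rests. The two steel spring catches, 16 mm wide, stand 42 mm apart along x; their ramps rise to 111 mm, flat undersides are 87 mm up. A disc pushed down spreads them; they snap back when its top is below 87 mm.
- follower (a joint): How far the sprung follower is pressed down, in m: 0 empty and fully up, 0.055 at its bottom stop; 2 N at the start plus 60 N/m, with the catches up to about 12 N in all. The catches snap over a disc at 0.035; press to 0.038 to 0.048. Let go, the disc is pushed up against the catches' undersides and the follower stays at about 0.035.
Not all that is in view belongs to the job. Of the things that look like the magazine, the larger one is meant. Leave any turquoise look-alike of the part that bears blank_center alone.

How it is judged (in metres and radians):
At the end, for the whole second after the job is handed in: The large round blank is in the magazine's channel (centre within 6 mm of the stack axis), flat within 7 degrees, its top at the catches' undersides (its centre 70 to 79 mm above the magazine's underside), the follower held down by more than 33 mm and at rest (z of blank_center in the frame of magazine between 0.07 and 0.079 m and horizontal distance between blank_center and magazine below 0.006 m and angle between blank_center's own z axis and vertical below 0.12 rad and value of joint follower above 0.033 m and velocity of joint follower between -0.01 and 0.01 m/s); the robot touches nothing.
It also fails if it takes over 48 s, if anything falls off the work surface, if the arm or the gripper's body presses on something with over 40 N, if the wrist force passes 120 N, or if a joint passes its speed limit or range.

## Working session

There is one attempt and no reset: what is moved stays moved. The work goes in short steps, each a Python script; the robot and the scene stay as the last script left them, time stands still between calls to the robot, and variables do not carry over. Pictures are saved under pics/ and viewed, and the job is handed in when it is done.

```bash
ls; mkdir -p pics
cat > h.py <<'E'
import numpy as np, cv2
from scipy.spatial.transform import Rotation as R
from rig import bot
def rot(q): return R.from_quat([q[1],q[2],q[3],q[0]]).as_matrix()
def f_(c): return 240/np.tan(np.radians(c["fovy"])/2)
def att(c):
    a=np.array(c["attitude"]); return a if a.shape==(3,3) else rot(a)
def cloud(c):
    f=f_(c); v,u=np.mgrid[0:480,0:640]; d=c["depth"]
    p=np.stack([(u-c["cx"])/f*d,(v-c["cy"])/f*d,d],-1)
    return p@att(c).T+np.array(c["eye"])
def plane(c,u,v,z):
    f=f_(c); r=att(c)@np.array([(u-c["cx"])/f,(v-c["cy"])/f,1]); e=np.array(c["eye"])
    return e+r*(z-e[2])/r[2]
E
python3 - <<'E'
from h import *
import pickle
for n in("scene","side","wrist"):
    s=bot.read_state(); c=bot.read_camera(n); cv2.imwrite(f"pics/{n}0.png",c["image"]); pickle.dump((s,c),open(n+"0.pkl","wb"))
    print(n,{k:v for k,v in c.items() if k not in("image","depth")})
print(s)
E
```

```text
pics
scene {'fovy': 42.339560089623326, 'cx': 316.0180037622219, 'cy': 245.59760865539346, 'eye': array([853.29274105, 668.34980213, 699.16096381]), 'attitude': array([-0.10793806,  0.23443293,  0.87297607, -0.41388811])}
side {'fovy': 48.4454565680622, 'cx': 322.3614197227983, 'cy': 246.91592503053803, 'eye': array([ 280.70120511, -699.13138633,  640.6755095 ]), 'attitude': array([-0.43876011,  0.89148697, -0.09879949,  0.05458215])}
wrist {'fovy': 65.70646984690485, 'cx': 319.5880121881392, 'cy': 245.63575188405804, 'mount': array([[ 9.99999681e-01,  2.59380952e-04, -7.55958112e-04,
         7.05421555e-01],
       [ 7.99211978e-04, -3.20551152e-01,  9.47230870e-01,
        -1.23636288e+02],
       [ 3.37040100e-06, -9.47231171e-01, -3.20551257e-01,
         8.21283195e+01],
       [ 0.00000000e+00,  0.00000000e+00,  0.00000000e+00,
         1.00000000e+00]])}
{'clock': 0.1, 'joint_positions': array([ 1.08142214e+00,  3.00406439e-01,  1.52154681e+00, -4.04234489e-05,
        1.32067438e+00, -6.65681035e-02]), 'qvel': array([ 8.68517021e-05, -2.17426807e-03, -1.14826426e-03, -1.48459472e-03,
       -8.77472094e-04,  1.18000977e-04]), 'effort': array([ 1.01883703e-03, -5.44377565e+01, -3.62371159e+01, -4.17124443e-05,
        3.03394161e-03, -2.61319184e-05]), 'ee_pos': array([225.57943216, 501.39741807, 249.77126395]), 'tool_rot': array([-0.59359278,  0.5939726 ,  0.38364262, -0.38426879]), 'ft_force': array([ 0.25839892, -0.59577959,  1.0398955 ]), 'moment': array([-0.02073181,  0.00566026, -0.07536642]), 'grip_width': 85.27574545229837}
```

View pics/scene0.png

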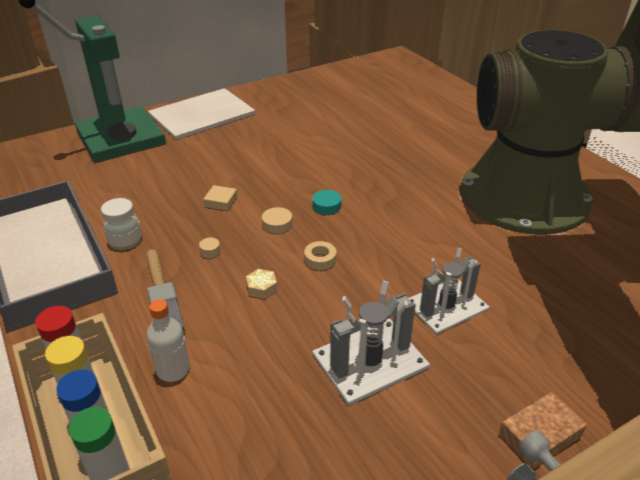

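View pics/side0.png

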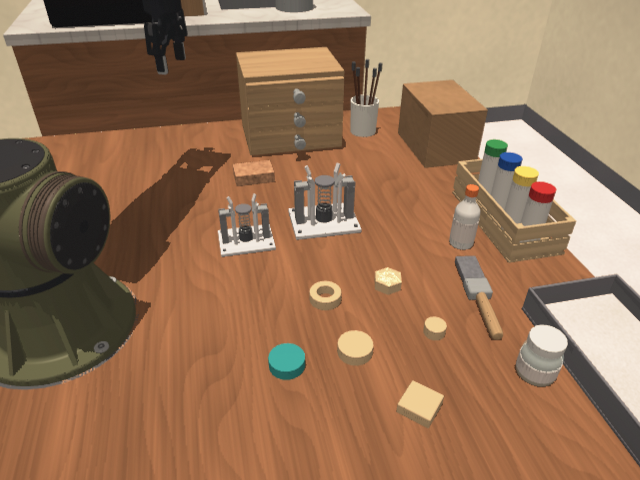

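View pics/wrist0.png

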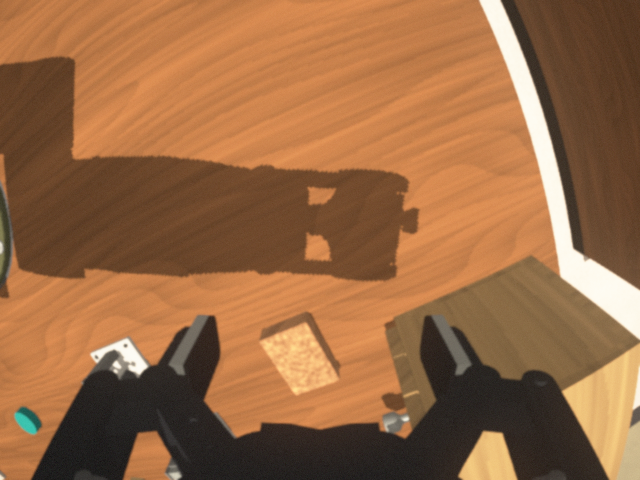

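The scene view shows the beech pieces: large disc (277,219), small disc (209,247), ring (320,255), square (220,197), hexagon (262,283). A turquoise disc at (327,202) is the look-alike to avoid. The large solid disc fits the description. Of the two magazines, the larger is at (371,350). I'll measure both and check crops.

```bash
cat > m.py <<'E'
from h import *
import pickle
for n,box,mbox in(("scene",(255,200,300,238),(305,270,435,400)),("side",(332,326,378,368),(280,155,368,240))):
    s,c=pickle.load(open(n+"0.pkl","rb")); P=cloud(c); im=c["image"]
    hsv=cv2.cvtColor(im,cv2.COLOR_BGR2HSV)
    x0,y0,x1,y1=box
    p=P[y0:y1,x0:x1].reshape(-1,3); t=p[(p[:,2]>15)&(p[:,2]<26)]
    print(n,"disc depth", t.mean(0),len(t), cv2.minEnclosingCircle(t[:,:2].astype(np.float32)), "z",np.median(t[:,2]))
    # all pieces heights -> bounding circle
    x0,y0,x1,y1=mbox
    p=P[y0:y1,x0:x1]; hs=hsv[y0:y1,x0:x1]
    b=(p[...,2]>5)&(p[...,2]<15)&(hs[...,1]<70)
    q=p[b][:,:2].astype(np.float32)
    print(" base",len(q),cv2.minAreaRect(q), "z",np.median(p[b][:,2]))
    f=(p[...,2]>98)&(p[...,2]<106)
    q=p[f]; print(" pad",len(q),q.mean(0),cv2.minAreaRect(q[:,:2].astype(np.float32)))
    cv2.imwrite(f"pics/{n}_crop.png",np.hstack([cv2.resize(im[box[1]-30:box[3]+50,box[0]-30:box[2]+50],(400,400),interpolation=cv2.INTER_CUBIC),cv2.resize(im[y0:y1,x0:x1],(400,400),interpolation=cv2.INTER_CUBIC)]))
E
python3 m.py
```

```text
scene disc depth [ 464.48852628 -158.59543487   20.48428568] 500 ((461.8106994628906, -159.91236877441406), 30.39797592163086) z 20.68846671567246
 base 3875 ((457.0556945800781, 192.7423095703125), (225.7769317626953, 119.92420959472656), 6.301244258880615) z 10.729981526451525
 pad 1038 [498.90919293 197.87358695 101.54522328] ((496.3991394042969, 197.751953125), (46.110870361328125, 120.44335174560547), 88.67229461669922)
side disc depth [ 462.77560912 -162.86265323   19.50538945] 815 ((463.7652893066406, -161.01333618164062), 29.256364822387695) z 19.625909328005264
 base 1235 ((495.74017333984375, 195.71376037597656), (107.46477508544922, 135.65252685546875), 89.64160919189453) z 9.833271631783873
 pad 329 [497.86661718 195.22223566 101.08337126] ((496.88470458984375, 195.46131896972656), (46.502296447753906, 119.17182922363281), 89.97136688232422)
```

View pics/scene_crop.png

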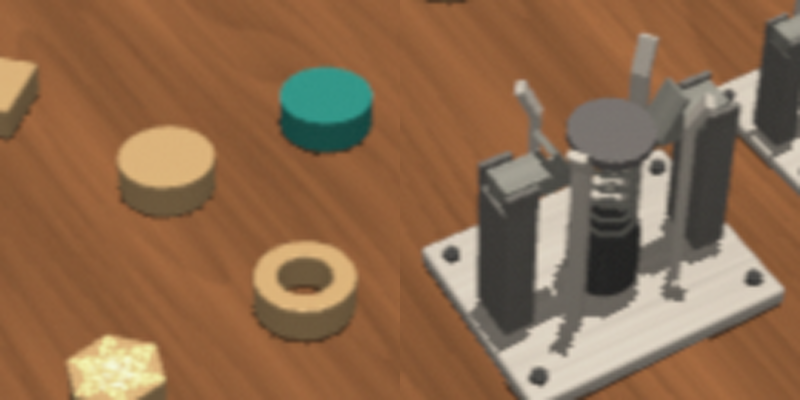

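View pics/side_crop.png

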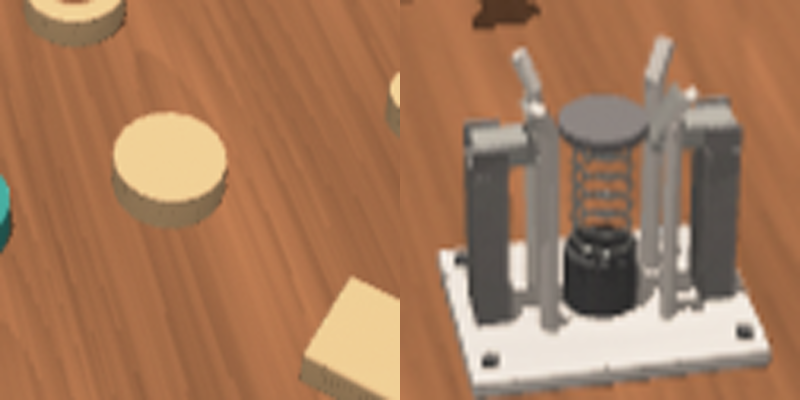

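The crops show a plain solid large disc and the taller magazine, whose catches lie along about world x. Next I'll look at the magazine and then the disc with the wrist camera, from the same relative height so calibration errors cancel.

Run:
```python
from h import *
import pickle
print(bot.tip_reach, bot.read_state()["clock"])
def q(yaw,s):  # tool x = s*(dir at yaw+90deg), tool y down
    x=s*np.array([-np.sin(yaw),np.cos(yaw),0]); y=np.array([0,0,-1.]); M=np.c_[x,y,np.cross(x,y)]
    r=R.from_matrix(M).as_quat(); return [r[3],r[0],r[1],r[2]]
for s in(1,-1):
  for p in([497,196,232],[463,-161,150],[463,-161,24],[497,196,83]): 
    j=bot.ik(p,q(0,s)); print(s,p,None if j is None else np.round(j,2))
s_=None
for s in (1,-1):
    if bot.ik([497,196,232],q(0,s)) is not None and bot.ik([463,-161,150],q(0,s)) is not None: s_=s;break
print("use",s_)
for n,p in(("mag",[497,196,232]),("disc",[463,-161,150])):
    bot.move_to(p,q(0,s_)); s=bot.read_state(); c=bot.read_camera("wrist"); pickle.dump((s,c),open(n+".pkl","wb")); cv2.imwrite(f"pics/{n}.png",c["image"])
    print(n,s["clock"],s["ee_pos"],s["tool_rot"])
```

```text
19.0 0.15
1 [497, 196, 232] [ 0.31  0.28  1.59 -0.    1.27 -1.26]
1 [463, -161, 150] [-0.41  0.28  1.8  -0.    1.06 -1.98]
1 [463, -161, 24] [-0.41  0.49  1.86 -0.    0.79 -1.98]
1 [497, 196, 83] [ 0.31  0.47  1.72 -0.    0.96 -1.26]
-1 [497, 196, 232] [ 0.31  0.28  1.59 -0.    1.27  1.88]
-1 [463, -161, 150] [-0.41  0.28  1.8  -0.    1.06  1.16]
-1 [463, -161, 24] [-0.41  0.49  1.86 -0.    0.79  1.16]
-1 [497, 196, 83] [ 0.31  0.47  1.72 -0.    0.96  1.88]
use 1
mag 1.6667 [496.75317553 196.67794529 232.05642377] [-0.49992653  0.49985873  0.50015766 -0.50005703]
disc 3.0917 [ 463.45763662 -160.26527332  150.25342352] [-0.49964249  0.49989628  0.50033513 -0.50012583]
```

View pics/mag.png

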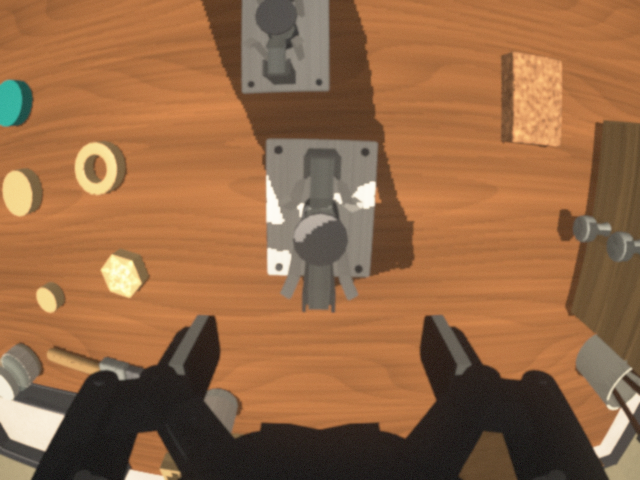

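View pics/disc.png

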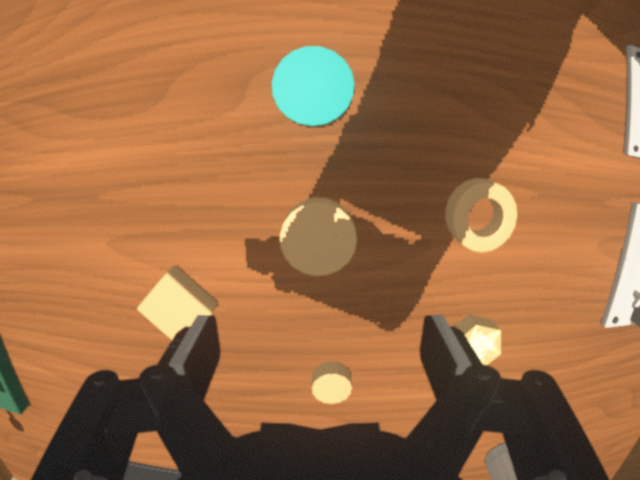

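The magazine view shows the pad at about (320,240) and base screws near (280,150), (362,152), (279,267) and (358,268). The disc view shows the blank at (318,237), partly shaded and solid.

```bash
cat > w.py <<'E'
from h import *
import pickle
def ray(s,c,u,v):
    f=f_(c); M=np.array(c["mount"]); T=rot(s["tool_rot"])
    dx=np.asarray(u)-c["cx"]; dy=np.asarray(v)-c["cy"]; r=np.hypot(dx,dy)+1e-9; th=r/f
    d=np.stack([dx/r*np.sin(th),dy/r*np.sin(th),np.cos(th)],-1)
    return d, M, T
def world(s,c,u,v,z=None,depth=None):
    d,M,T=ray(s,c,u,v); e=np.array(s["ee_pos"])+T@M[:3,3]; w=d@(T@M[:3,:3]).T
    if z is not None: return e+w*((z-e[2])/w[...,2])[...,None]
    return e+w*(depth/d[...,2])[...,None]
E
cat > a.py <<'E'
from w import *
v,u=np.mgrid[0:480,0:640]
for n,zt,R0,box in(("mag",102,20,(285,205,360,275)),("disc",20,28,(265,185,370,290))):
    s,c=pickle.load(open(n+".pkl","rb")); P=world(s,c,u,v,depth=c["depth"])
    x0,y0,x1,y1=box; m=np.zeros((480,640),np.uint8); m[y0:y1,x0:x1]=(np.abs(P[...,2]-zt)<6)[y0:y1,x0:x1]
    m0=m.copy(); m=cv2.morphologyEx(m,cv2.MORPH_OPEN,cv2.getStructuringElement(cv2.MORPH_ELLIPSE,(31,31)))
    k=m>0; W=world(s,c,u,v,z=float(zt))
    ct=max(cv2.findContours(m,cv2.RETR_EXTERNAL,cv2.CHAIN_APPROX_NONE)[0],key=len)[:,0]
    w=W[ct[:,1],ct[:,0]][:,:2].astype(np.float32)
    print(n,"z",np.median(P[k][:,2]),"meandepth",P[k].mean(0)[:2],"px",u[k].mean(),v[k].mean(),"ell",cv2.fitEllipse(w), "raw",m0.sum(),m.sum())
    im=c["image"].copy(); cv2.drawContours(im,[ct],-1,(0,0,255),1); cv2.imwrite(f"pics/{n}_fit.png",cv2.resize(im[130:290,220:420],(800,640))[:600])
s,c=pickle.load(open("mag.pkl","rb"))
h=[]
g=cv2.cvtColor(c["image"],cv2.COLOR_BGR2GRAY).astype(float)
for (a,b) in((280,150),(362,152),(279,267),(358,268)):
    sub=g[b-6:b+7,a-6:a+7]; wt=np.clip(sub.min()+20-sub,0,None); yy,xx=np.mgrid[b-6:b+7,a-6:a+7]
    cx,cy=(wt*xx).sum()/wt.sum(),(wt*yy).sum()/wt.sum(); h.append(world(s,c,cx,cy,z=10.)[:2]); print(cx,cy,h[-1])
h=np.array(h); print("centre",h.mean(0)); 
for a,b in((0,2),(1,3)): d=h[b]-h[a]; print("x-dir",np.degrees(np.arctan2(d[1],d[0])),np.hypot(*d))
for a,b in((0,1),(2,3)): d=h[b]-h[a]; print("y-dir",np.degrees(np.arctan2(d[1],d[0]))-90,np.hypot(*d))
E
python3 a.py
```

```text
mag z 101.9823553563 meandepth [500.16382884 199.99811144] px 323.76557632398755 244.92133956386292 ell ((500.3828125, 200.03265380859375), (27.700164794921875, 31.080577850341797), 173.70143127441406) raw 2535 1284
disc z 19.93002069734463 meandepth [ 450.70232054 -150.22871185] px 333.3759213759214 223.13636363636363 ell ((450.7710266113281, -150.21249389648438), (22.19135093688965, 22.989030838012695), 115.58797454833984) raw 4477 814
277.9451754385965 149.52850877192984 [437.8654531 158.3918385]
364.71989528795814 151.5759162303665 [439.68658778 238.77547757]
278.74583333333334 266.3625 [553.78445036 155.90025734]
358.0975609756098 268.6463414634146 [556.2145013  235.80078304]
centre [496.88774814 197.21708911]
x-dir -1.231334895065447 115.94577138338032
x-dir -1.4623142964524043 116.56587595618082
y-dir -1.297844752817312 80.40426581400395
y-dir -1.7420255604831567 79.9374702717249
```

```bash
python3 -c "
import cv2,numpy as np
a=cv2.imread('pics/mag_fit.png');b=cv2.imread('pics/disc_fit.png');cv2.imwrite('pics/fits.png',cv2.resize(np.hstack([a,b]),(800,300)))"
```

```text
(no output)
```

View pics/fits.png

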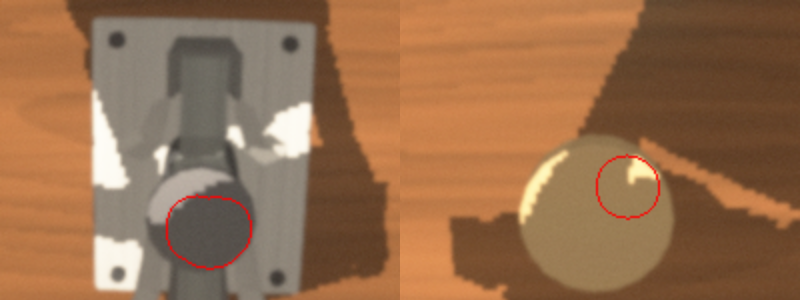

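The depth mask covers only part of both objects. I'll use hue for the disc and brightness for the pad.

```bash
cat > b.py <<'E'
from w import *
v,u=np.mgrid[0:480,0:640]
out=[]
for n,zt,box in(("disc",20,(265,185,370,290)),("mag",102,(285,205,360,275))):
    s,c=pickle.load(open(n+".pkl","rb")); hsv=cv2.cvtColor(c["image"],cv2.COLOR_BGR2HSV); x0,y0,x1,y1=box
    if n=="disc":
        print("hue ctr",hsv[237,318],"table lit",hsv[200,280],"table shade",hsv[300,370]); k=(hsv[...,0]>15)
    else:
        print("pad",hsv[245,325],hsv[222,318],"base",hsv[215,350],hsv[260,345]); k=(hsv[...,1]<60)&(hsv[...,2]<88)
    m=np.zeros((480,640),np.uint8); m[y0:y1,x0:x1]=k[y0:y1,x0:x1]
    m=cv2.morphologyEx(m,cv2.MORPH_OPEN,np.ones((5,5),np.uint8))
    ct=max(cv2.findContours(m,cv2.RETR_EXTERNAL,cv2.CHAIN_APPROX_NONE)[0],key=cv2.contourArea)
    ct=cv2.convexHull(ct)[:,0] if n=="disc" else ct[:,0]
    W=world(s,c,u,v,z=float(zt)); w=W[ct[:,1],ct[:,0]][:,:2].astype(np.float32)
    print(n,cv2.minEnclosingCircle(w),cv2.fitEllipse(w))
    im=c["image"].copy(); cv2.polylines(im,[ct.reshape(-1,1,2)],True,(0,0,255),1); out.append(cv2.resize(im[170:300,250:390],(400,372)))
cv2.imwrite("pics/fits2.png",np.hstack(out))
E
python3 b.py
```

```text
hue ctr [ 17 117 155] table lit [ 13 159 200] table shade [ 14 154 104]
disc ((461.4091491699219, -161.31060791015625), 29.32781410217285) ((461.58135986328125, -161.246826171875), (55.035221099853516, 58.40629577636719), 85.69121551513672)
pad [22 33 84] [ 15  30 185] base [ 14  35 140] [ 17  41 130]
mag ((488.90423583984375, 204.38711547851562), 2.0621001720428467) ((488.90545654296875, 204.38482666015625), (3.4576504230499268, 3.603633403778076), 95.40080261230469)
```

View pics/fits2.png

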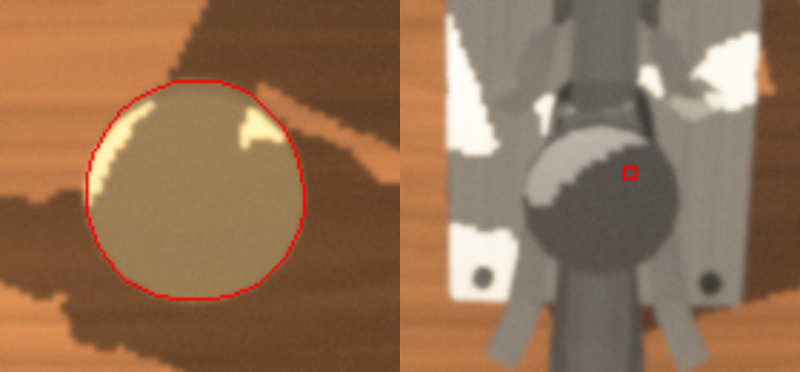

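The disc fit is good: the outline matches and it gives (461.5,-161.3). The pad threshold failed, so I'll fit it from its visible rim, about u 293.8 to 347.7 and v 214.4 to 265.4.

Run:
```python
from w import *
s,c=pickle.load(open("mag.pkl","rb"))
l,r,t,b=[world(s,c,*p,z=102.) for p in((293.8,240),(347.7,240),(320.5,214.4),(320.5,265.4))]
print(l,r,t,b,"ctr",(t[0]+b[0])/2,(l[1]+r[1])/2,"dia",r[1]-l[1],b[0]-t[0])
```

```text
[496.37937846 178.46535568 102.        ] [496.35843017 217.17713925 102.        ] [477.48552736 197.61643794 102.        ] [515.96575981 197.66242462 102.        ] ctr 496.72564358761326 197.82124746274778 dia 38.711783571304125 38.48023244946813
```

```bash
cat >> w.py <<'E'
def q(yaw,s=1):
    x=s*np.array([-np.sin(yaw),np.cos(yaw),0]); y=np.array([0,0,-1.]); M=np.c_[x,y,np.cross(x,y)]
    r=R.from_matrix(M).as_quat(); return [r[3],r[0],r[1],r[2]]
YAW=np.radians(-1.4); Q=q(YAW)
def st(t): 
    s=bot.read_state(); print(t,round(s["clock"],2),np.round(s["ee_pos"],1),np.round(s["ft_force"],1),round(s["grip_width"],1)); return s
E
python3 - <<'E'
from w import *
bot.move_to([461.5,-161.3,80],Q); st("above")
print(bot.servo_line([461.5,-161.3,24],speed=80,until_force=8)); st("down")
bot.move_gripper(58,20); st("near")
bot.move_gripper(50,60); st("grip")
c=bot.read_camera("wrist"); cv2.imwrite("pics/grip.png",c["image"])
E
```

```text
above 3.52 [ 461.7 -160.8   80.4] [-0.5 -0.8  0.8] 85.0
False
down 4.38 [ 461.8 -161.4   24.4] [ 0.1 -0.2  0.4] 85.5
near 4.77 [ 461.5 -161.3   24.1] [-0.7  0.2 -0. ] 58.0
grip 4.99 [ 461.8 -161.4   24.7] [-2.   1.3  9.1] 52.4
```

View pics/grip.png

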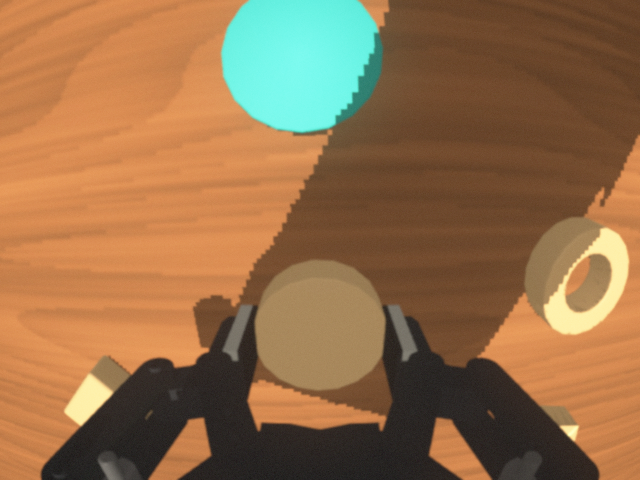

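The disc sits centred between the pads at (320,325). The width reads 52.4, not 56, so I'll lift and check from the fixed cameras.

Run:
```python
from w import *
bot.servo_line([461.5,-161.3,130],speed=100); s=st("lift")
c=bot.read_camera("wrist"); d=bot.read_camera("side"); pickle.dump((s,c,d),open("lift.pkl","wb"))
cv2.imwrite("pics/lift.png",np.hstack([c["image"][180:420,200:440],cv2.resize(d["image"][180:400,230:450],(240,240)) if 0 else d["image"][150:390,240:480]]).repeat(1,0))
i=cv2.imread("pics/lift.png"); cv2.imwrite("pics/lift2.png",cv2.resize(i,(800,400),interpolation=cv2.INTER_CUBIC))
```

```text
lift 6.25 [ 461.2 -161.2  129.4] [0.2 0.3 0.4] 52.5
```

View pics/lift2.png

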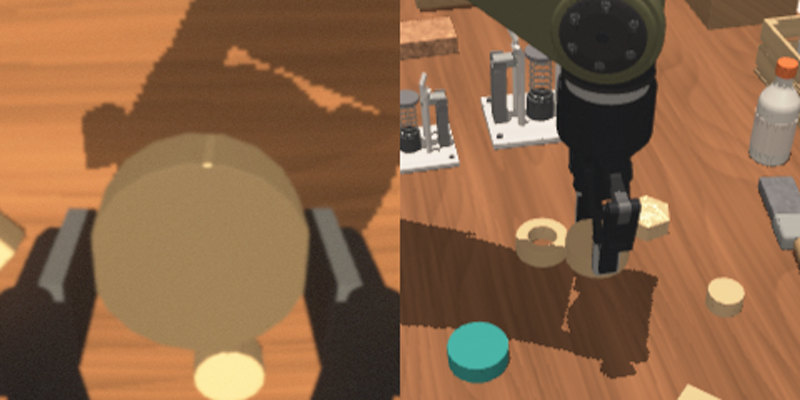

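Run:
```python
from w import *
s,c,d=pickle.load(open("lift.pkl","rb"))
v,u=np.mgrid[0:480,0:640]; P=world(s,c,u,v,depth=c["depth"])
k=np.zeros((480,640),bool); k[292:375,275:365]=1; k&=(c["depth"]>0)&(P[...,2]>100)
p=P[k]; A=np.c_[p[:,:2]-p[:,:2].mean(0),np.ones(len(p))]; x=np.linalg.lstsq(A,p[:,2],rcond=None)[0]
print(len(p),"slope deg",np.degrees(x[:2]),"z",x[2], "resid",np.std(p[:,2]-A@x))
hsv=cv2.cvtColor(c["image"],cv2.COLOR_BGR2HSV)
z=float(s["ee_pos"][2])-24.5+20
# left/right/bottom rim of the top face
for pt in((255,325),(386,325),(320,390),(320,279)): print(pt,np.round(world(s,c,*pt,z=z),1))
```

```text
7427 slope deg [-0.21440804  0.10582427] z 124.6354046719103 resid 0.5361285585376464
(255, 325) [ 455.8 -186.7  124.9]
(386, 325) [ 457.1 -133.9  124.9]
(320, 390) [ 490.4 -161.4  124.9]
(320, 279) [ 435.9 -160.   124.9]
```

The disc is flat in the grip: slope under 0.3°, top 4.8 mm below the TCP. Next I'll move over the magazine and lower it to the follower.

Run:
```python
from w import *
bot.servo_line([461.5,-161.3,210],speed=150)
bot.move_to([496.8,197.6,215],Q); st("above")
print(bot.servo_line([496.8,197.6,152],speed=80,until_force=10)); st("hover")
for n in("scene","side"):
    c=bot.read_camera(n); b=(290,230,450,390) if n=="scene" else (260,130,400,270)
    cv2.imwrite(f"pics/hover_{n}.png",cv2.resize(c["image"][b[1]:b[3],b[0]:b[2]],(400,400),interpolation=cv2.INTER_CUBIC))
cv2.imwrite("pics/hover.png",np.hstack([cv2.imread(f"pics/hover_{n}.png") for n in("scene","side")]))
```

```text
above 8.38 [497.  196.7 214.8] [ 1.  -0.1 -0.4] 52.7
False
hover 9.32 [497.1 197.7 152.5] [-0.5  0.7 -0.1] 52.5
```

View pics/hover.png

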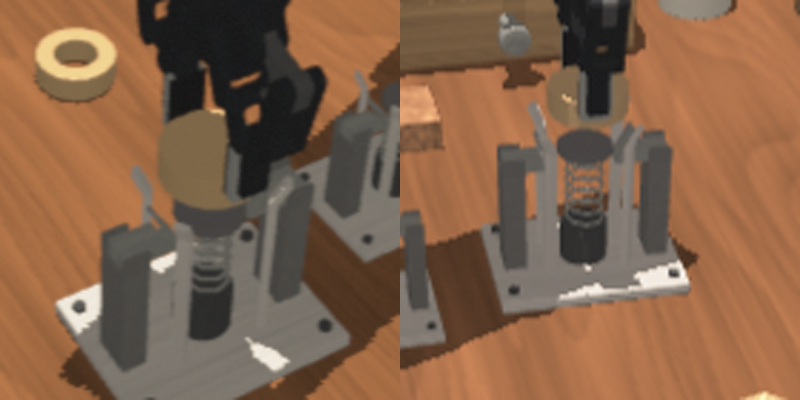

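Both views show the disc above the pad between the posts. I'll quantify its x offset from the side view: disc rim at crop x 548 to 630, pad at 557 to 612.

Run:
```python
from w import *
c=bot.read_camera("side"); im=c["image"]; hsv=cv2.cvtColor(im,cv2.COLOR_BGR2HSV)
for n,(cx0,cx1,cy),z in(("disc",(548,630,88),147.),("discb",(550,630,105),130.),("pad",(557,612,146),102.)):
    k=140/400; v=130+cy*k; e=[plane(c,260+(x-400)*k,v,z) for x in(cx0,cx1)]; print(n,np.round(e,1),"mid x",round((e[0][0]+e[1][0])/2,1))
s,c=bot.read_state(),bot.read_camera("wrist"); z=s["ee_pos"][2]-4.8
hsv=cv2.cvtColor(c["image"],cv2.COLOR_BGR2HSV)
cv2.imwrite("pics/hw.png",cv2.resize(c["image"][200:440,180:460],(700,600),interpolation=cv2.INTER_CUBIC))
```

```text
disc [[470.9 195.5 147. ]
 [525.  184.2 147. ]] mid x 498.0
discb [[473.8 202.4 130. ]
 [527.4 191.2 130. ]] mid x 500.6
pad [[477.  194.3 102. ]
 [514.2 186.5 102. ]] mid x 495.6
```

View pics/hw.png

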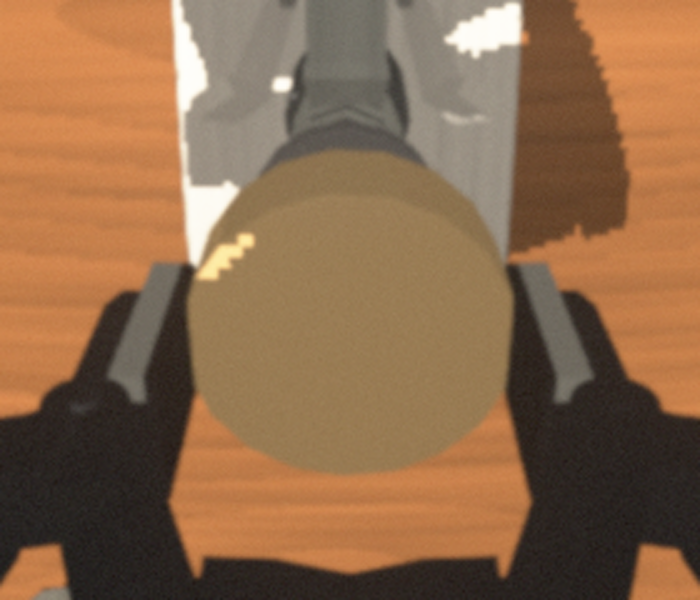

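The wrist view (disc centre about +1.9 mm in x from the TCP) and the side view (+2 to +4 mm relative to the pad) agree that the disc sits slightly +x. I'll shift the TCP about 2 mm in -x, then lower to the follower.

Run:
```python
from w import *
bot.servo_line([494.9,197.1,150],speed=50)
print(bot.servo_line([494.9,197.1,124],speed=40,until_force=8)); s=st("contact")
f=[]
c=bot.read_camera("side"); d=bot.read_camera("scene")
cv2.imwrite("pics/ct.png",np.hstack([cv2.resize(d["image"][230:390,290:450],(400,400)),cv2.resize(c["image"][130:270,260:400],(400,400))]))
```

```text
False
contact 10.57 [494.9 197.1 124.1] [-0.2 -1.   1.4] 52.3
```

View pics/ct.png

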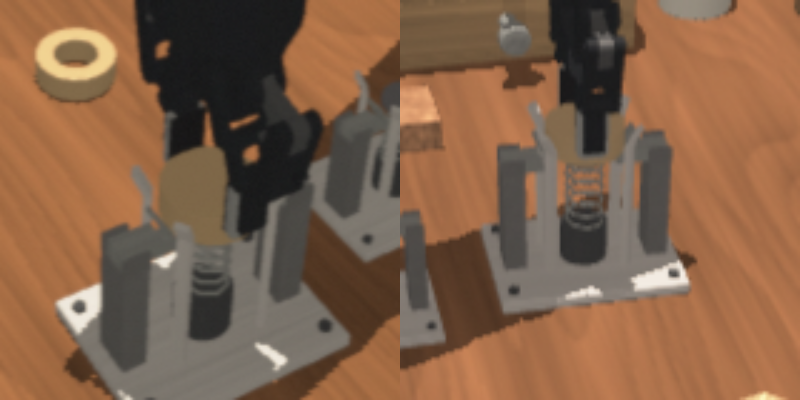

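The disc is in the channel mouth on the follower with little side force. Pressing in stages.

Run:
```python
from w import *
for z in (114,106,98,92,88,84):
    r=bot.servo_line([494.9,197.1,z],speed=30,until_force=25); s=st(f"z{z} {r}")
    if r: break
c=bot.read_camera("side"); d=bot.read_camera("scene")
cv2.imwrite("pics/pr.png",np.hstack([cv2.resize(d["image"][230:390,290:450],(400,400)),cv2.resize(c["image"][130:270,260:400],(400,400))]))
w=bot.read_camera("wrist");cv2.imwrite("pics/prw.png",w["image"])
```

```text
z114 False 11.15 [495.2 197.2 114.1] [1.4 0.6 3.2] 52.4
z106 False 11.57 [494.7 197.1 105.6] [-0.   0.6 -0. ] 52.6
z98 False 11.98 [494.8 197.1  97.7] [ 0.6 -0.1  1.6] 52.4
z92 False 12.33 [494.8 197.   91.8] [ 1.3  1.1 -2.2] 52.6
z88 False 12.62 [494.9 197.1  87.9] [-1.5  0.3  4.3] 52.4
z84 False 12.9 [494.9 197.1  84. ] [-0.2 -0.3  4.5] 52.5
```

View pics/pr.png

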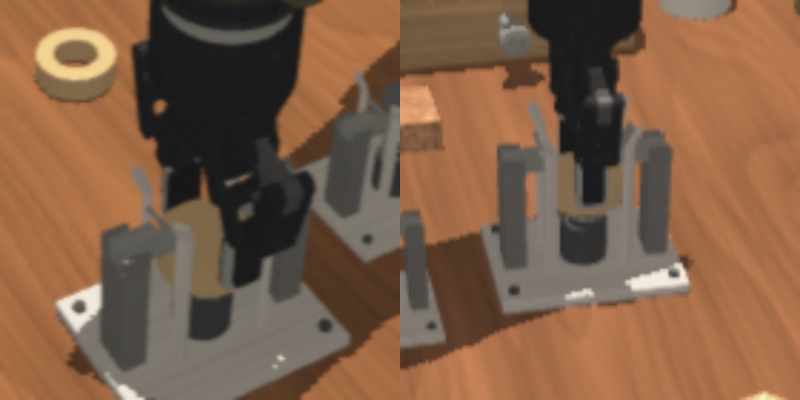

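View pics/prw.png

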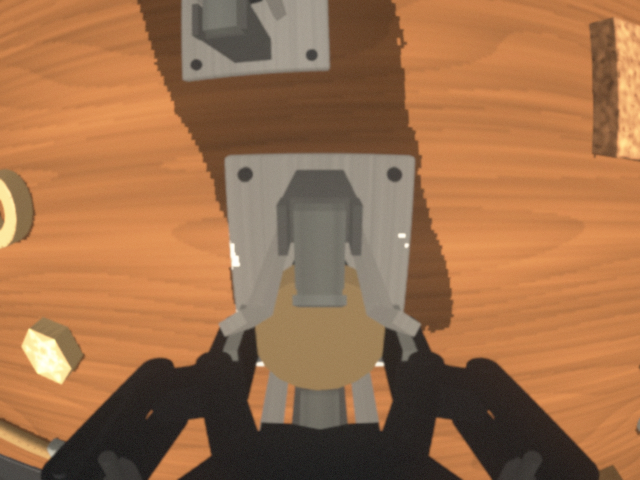

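The disc has not slipped in the grip (rim still u 256 to 385) and its top is about 79 mm up, with the near catch over it. I'll press 2 mm more, release and retreat.

Run:
```python
from w import *
r=bot.servo_line([494.9,197.1,82],speed=30,until_force=25); st(f"press {r}"); bot.dwell(0.2); st("held")
bot.move_gripper(72); st("open"); bot.dwell(0.2)
r=bot.servo_line([494.9,197.1,150],speed=60,until_force=15); st(f"up {r}")
if not r:
    bot.servo_line([494.9,197.1,212],speed=120); st("top")
s=bot.read_state(); c=bot.read_camera("wrist"); pickle.dump((s,c),open("fin.pkl","wb"));cv2.imwrite("pics/fw.png",c["image"])
c=bot.read_camera("side"); d=bot.read_camera("scene"); pickle.dump((c,d),open("fin2.pkl","wb"))
cv2.imwrite("pics/fin.png",np.hstack([cv2.resize(d["image"][230:390,290:450],(400,400)),cv2.resize(c["image"][130:270,260:400],(400,400))]))
```

```text
press False 13.3 [494.9 197.1  81.9] [-0.   1.1  3.9] 52.5
held 13.5 [494.9 197.1  82. ] [0.2 0.  4.5] 52.2
open 13.83 [494.7 197.   81.8] [-0.2  0.1 -1. ] 71.8
up False 15.32 [494.7 197.1 149.6] [ 0.5 -0.8 -0.5] 71.6
top 15.98 [494.6 197.  211.2] [0.1 0.2 0. ] 71.9
```

View pics/fin.png

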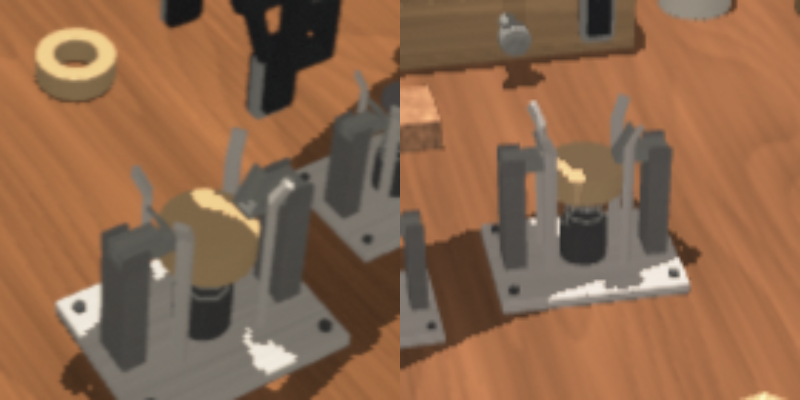

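View pics/fw.png

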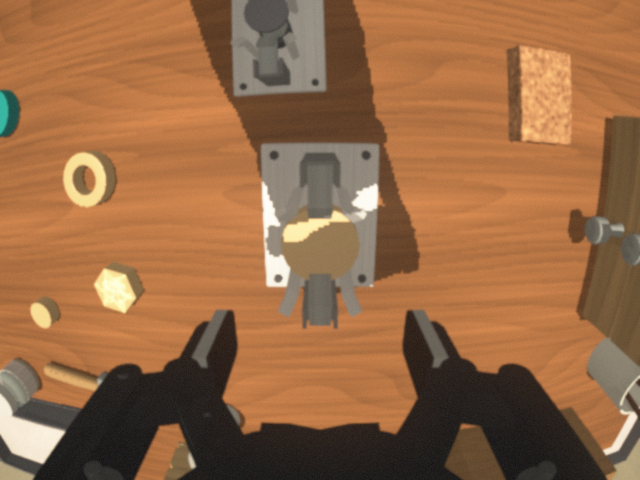

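The disc is in the channel with the gripper clear. In the wrist view it is at about (320,245). I'll check its height and tilt from depth.

Run:
```python
from w import *
v,u=np.mgrid[0:480,0:640]
def fit(n,P,k):
    p=P[k]; med=np.median(p[:,2]); p=p[np.abs(p[:,2]-med)<6]
    A=np.c_[p[:,:2]-p[:,:2].mean(0),np.ones(len(p))]; x=np.linalg.lstsq(A,p[:,2],rcond=None)[0]
    print(n,len(p),"top z",x[2],"slope",np.degrees(x[:2]),"mean",p[:,:2].mean(0),"ext",np.percentile(p[:,:2],[1,99],axis=0).round(1).tolist())
s,c=pickle.load(open("fin.pkl","rb")); P=world(s,c,u,v,depth=c["depth"])
def wood(im): h=cv2.cvtColor(im,cv2.COLOR_BGR2HSV); return (h[...,0]>15)&(h[...,1]>90)
k=np.zeros((480,640),bool);k[222:272,290:352]=1; fit("wrist",P,k&wood(c["image"])&(c["depth"]>0))
for pt in((280.5,248),(359,248),(320,283)): print(world(s,c,*pt,z=87.))
a,b=pickle.load(open("fin2.pkl","rb"))
for n,c,bx in(("side",a,(313,182,338,196)),("scene",b,(360,308,388,330))):
    P=cloud(c);k=np.zeros((480,640),bool);k[bx[1]:bx[3],bx[0]:bx[2]]=1; fit(n,P,k&(c["depth"]>0))
```

```text
wrist 2658 top z 86.97827205323884 slope [-0.39062632 -0.04593588] mean [498.89649704 199.55574172] ext [[479.4, 176.4], [515.8, 219.4]]
[497.51098305 169.49119903  87.        ]
[498.8529093  225.07121388  87.        ]
[525.24716795 196.80862205  87.        ]
side 303 top z 86.43181967433621 slope [0.21006299 2.47919213] mean [496.50486589 188.63114364] ext [[469.0, 169.3], [519.4, 214.7]]
scene 535 top z 88.08707670746324 slope [-0.78117103  0.33729141] mean [492.5567097  195.17917575] ext [[473.8, 172.0], [510.4, 218.3]]
```

Run:
```python
from w import *
bot.dwell(0.5); st("end"); bot.finish_job()
```

```text
end 16.63 [494.9 197.1 212. ] [ 0.3  0.7 -1.3] 72.0
the job is handed in; nothing more can be done
```

The large solid beech disc is in the larger magazine, held flat under both catches. I handed the job in at about 16.6 s with the gripper open and clear above it. No verdict was reported.

I gripped the disc near the fingertips, lowered it onto the follower and pressed it about 45 mm down. I then opened the fingers and withdrew straight up.

**Final checks**
- **Height:** the wrist camera puts the disc's top at 87.0 mm, the height of the catches' undersides. Its centre is therefore about 77 mm up and the follower about 35 mm down (inferred from the height).
- **Tilt:** the wrist and scene cameras show under 1°. The side camera gave 2.5° from a small, partly blocked patch, still inside the 7° limit.
- **Position:** by the wrist camera, the disc's centre is within about 1 mm of the measured stack axis.
- **Forces:** the wrist force read under about 10 N at every point I checked.

**Disagreements**
- The gripper read 52.4 mm on the 56 mm disc. The disc stayed flat and did not slip, so I put this down to gripping near the tips.
- My first automatic outlines of the pad failed, so I located the magazine from its base screws and the pad rim. The two agreed to within 1 mm.
- With the disc held over the magazine, the wrist and side views put it about 2 mm or more off in x. I shifted 2 mm before pressing.

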